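# Load the walnut cracker and hold its run lever

### The arm

A 7-joint arm with a two-finger parallel gripper is mounted at the origin on the work surface. World frame = base frame: x ahead of the robot, y to its left, z up, the work surface at z = 0. Lengths are in m, angles in rad, forces in N, time in s.
With the tool pointing down it reaches from about 0.4 to 0.85 m from the base axis. Payload 4.5 kg.
Tool frame: the origin (TCP) lies at the very end of the fingers, on their centre line; the grasp point (between the pads) lies 19 mm behind it; z points along the fingers, y is the line along which they close (so a half turn about z gives the same grasp; the last joint's range is limited). The gripper opens to 88 mm and grips with 3 to 60 N. Pads are 18 mm wide; open, the fingers measure 123 mm over their backs; the gripper's body (75 mm by 187 mm) begins 45 mm behind the grasp point.
Start: joints at [1.288, 0.689, -0.195, 1.565, 0.157, 0.902, -0.215], TCP at [0.195, -0.594, 0.239] pointing down, gripper open.
Joint ranges: [-3.01, 3.01], [-0.46, 2.08], [-1.47, 1.51], [0.13, 2.56], [-1, 4.14], [0.04, 2.09], [-2.66, 2.66]. Speed limits (rad/s): [2.57, 2.57, 3.14, 3.14, 3.14, 3.14, 3.14].

### API

Orientations are given as a rotation vector (axis times angle).
In Python, from bench import telemetry, imaging, ticket gives the robot as it stands.
- The arm moves only by the tool arm_command, never from a script. Its argument "rows" is a list of rows, each an object with "hand": the finger opening in m, from 0 to 0.0881; "travel": the shift along the tool's x, y, z in m, a list of three; "turn": the turn, a rotation vector about the tool's x, y, z in rad, a list of three. In form: [{"hand": hand, "travel": [x, y, z], "turn": [wx, wy, wz]}, ...]. A call has 1 to 12 rows; each row shifts and turns the commanded pose from where the row before left it, along the tool's axes as they then stand; what a row does not reach is not made up. A row lasts 1/8 s, in which the tool goes at most 62.5 mm and 10.7 degrees, less where a joint would pass 70% of its speed; a pose out of reach is approached as far as the arm can. A call is refused whole if a number of a shift passes 0.0625 or a number of a turn 0.188, either way. A call with a gripper value outside its range is refused whole. The fingers move at their own pace and stop on an object; "grip_force" is the grip in N (left out, the last holds). Time passes only in rows, so rows that do not move let the fingers close. It gives the time, the measured TCP pose, the force, the opening and the grip force at its end, in the units of the state.
- telemetry.state(): the state, without advancing time (a new reading comes with each control period).
- imaging.grab_frame(name): name is "side" or "top" or "wrist"; returns the picture (480x640x3 uint8, red, green, blue); there is no depth.
- imaging.camera_params(name): a dict with "fov_y" (degrees; the focal length in pixels is half the picture's height over the tangent of half this angle, whatever the lens; pixels are square), "cx", "cy" (the principal point, pixels), "camera_from_world" (4x4, takes a point from world to camera coordinates). Camera axes: x right, y up, looking along -z (the intrinsics and any distortion apply to the point x, -y, -z); pixel columns grow to the right and rows downward; lengths in m; the calibration is good to about 2 mm. A picture is of the moment at which its call begins: read the wrist's pose just before it. camera_params takes no time and is no camera call; for the wrist camera it gives the pose at the moment of the call.
- ticket.hand_in(): hands the job in; it is judged then, once.
Trained networks look in the newest picture that a camera, given by its name, has taken for a name from the list of things; names that differ only in an ending like _2 or _b are one class to them, and where a whole thing is asked for, a point or a joint stands for the part that bears it (a point fixed in the world has none). Each returns a list of dicts, best first, with "score" (0 to 1); they miss things now and then, are a little off and sometimes report something else, mostly with a low value. They report only what shows in the picture. A call takes as long as a camera call.
- imaging.recognise(camera, target): "box" ([left, top, width, height] in pixels, round what is visible of it).
- imaging.cut_out(camera, target): "mask" (480x640 bool, what is visible of it) and "box" ([left, top, width, height] in pixels, round what is visible of it).
The state is a dict: "time_s": time; "joints": joint angles; "joint_velocities": joint speeds; "tau": joint torques, N m; "tool_pos": TCP position; "orientation": TCP orientation; "contact_force": force on the tool from outside, world axes, zero at the start; "torque": the same for the moment, N m; "grip_width": opening from 0.0 (shut) to 1.0 (fully open); "gripper_force": force on a finger pad.
Only numpy, scipy, OpenCV 4.12 (cv2) and the standard library are available. Lean on these libraries where they do the work, as an engineer would, in place of code of your own. Each camera call takes 0.05 s, during which the arm holds its last target. There are 200 camera calls.

### The job

Take the small aluminium pan by its black handle, tip all three walnuts into the cracker's hopper, then stand the empty pan upright on the counter and let go of it. Then push the cracker's red-padded spring lever half-way down, so that it is level, and finish while still holding it there: it springs back up if released. Leave the other things on the counter where they are.

Things in the scene. Friction and masses are not known exactly. Their poses are not given: they have to be found in the camera images.
- pan_grip (a point): Centre of the pan's black bar handle, at the place to grip. The handle is 14 mm wide, 22 mm tall and 100 mm long, level and straight, its middle 34 mm above the pan's underside. Axes are the pan's: x points along the handle towards the bowl, z up. The bowl's axis lies 105 mm along +x from here; the handle runs from 51 mm on the -x side to 49 mm on the +x side, where it meets the bowl.
- pan: Aluminium pan, 0.16 kg or so, with flared round bowl: 68 mm across at the bottom, 120 mm at the rim, 42 mm tall, wall 3 mm, floor 6 mm thick. Origin: centre of its underside; z up through the mouth, handle along -x. The wall leans out 32 degrees from upright, so walnuts roll out once it is tipped some 70 degrees or more.
- walnut_1: Whole walnut, round, 32 mm across, about 12 g; origin at its centre. Starts in the pan.
- walnut_2: Whole walnut, round, 32 mm across, about 12 g; origin at its centre. Starts in the pan.
- walnut_3: Whole walnut, round, 32 mm across, about 12 g; origin at its centre. Starts in the pan.
- cracker: Walnut cracker fixed to the counter: white housing 220 mm (x) by 180 mm (y) by 70 mm tall, with a square steel hopper on top (rim at 130 mm) and a lever bracket on its -y side, 115 mm tall. Origin: centre of its underside, straight below the hopper's centre; z up.
- hopper (a point): Centre of the hopper's mouth, in the plane of its rim, 130 mm above the counter. Axes as the cracker's. The hopper is open above, 160 mm by 160 mm inside, 2 sides along x and 2 along y, walls 4 mm, with a funnel floor some 50 mm below the rim.
- run_lever (a joint): Angle of the spring-loaded run lever, rad. 0: released, raised 0.35 rad (20 degrees) above level; 0.35: level, half-way, beside the green band; 0.70: bottom stop. Its hinge runs along the cracker's x axis at x = -50, y = -105, z = 100 mm in the cracker's frame and the lever points to the cracker's -y. At the pad it takes about 2.5 N to start, 5 N to hold level and 8 N at the bottom; it springs up when released.
- pad_top (a point): Centre of the top face of the lever's red pad, where it is pushed down. The pad is 50 by 50 mm and 12 mm thick. It lies 110 mm from the hinge along the lever and moves with it; when the lever is level this point is 106 mm above the counter.
- lever: The run lever: steel arm 16 mm wide with the red pad at its end; origin on its hinge: x along the hinge, -y along the lever towards the pad's middle (110 mm out), z square to the lever (upright when it is level).
- sugar_jar: Bystander: glass jar with white lid, 72 mm across, 120 mm tall. Origin at its underside.
- spice_can: Bystander: steel can with black lid, 56 mm across, 100 mm tall. Origin at its underside.
- mixing_bowl: Bystander: steel bowl, 150 mm across, 70 mm tall. Origin at its underside.
- pastry_brush: Bystander: brush lying flat, 200 mm long. Origin at its underside.
- mug: Bystander: white mug, 80 mm across, 90 mm tall. Origin at its underside.
- weight: Bystander: brass weight, 60 mm across, 70 mm tall. Origin at its underside.

How it is judged:
On the way, in this order (a step that is already met when the one before it is completed fails the run):
1. all three walnuts lie in the cracker's hopper (horizontal distance between each of walnut_1, walnut_2, walnut_3 and hopper below 0.085 m and z of walnut_1 in the frame of hopper between -0.08 and -0.005 m and z of walnut_2 in the frame of hopper between -0.08 and -0.005 m and z of walnut_3 in the frame of hopper between -0.08 and -0.005 m), for 0.2 s.
2. the empty pan stands upright on the counter, let go (angle between pan_grip's own z axis and vertical below 0.1 rad and height (world z) of pan_grip between 0.026 and 0.042 m and contact force between each of the arm, the fingers and pan below 0.2 N and linear speed of pan below 0.03 m/s), for 0.2 s.
3. the run lever is held half-way down (value of joint run_lever between 0.24 and 0.46 rad and contact force between any of the fingers, the arm and lever above 1.5 N and contact force between pan and lever below 0.2 N), for 0.3 s.
At the end, for the whole second after the job is handed in: The three walnuts lie in the hopper, the pan stands upright on the counter untouched, and the robot holds the run lever still by its pad, level to within 0.11 rad (joint 0.24 to 0.46), with at least 1.5 N, nothing else carrying it (all of step 1 and all of step 2 and all of step 3 and velocity of joint run_lever between -0.1 and 0.1 rad/s); the arm keeps its last pose, push and grip.
It fails at once if a bystander is moved more than 40 mm (distance of any of sugar_jar, spice_can, mixing_bowl, pastry_brush, mug, weight from where it was at the start of the episode above 0.04 m).
It fails at once if a standing bystander is tipped over (angle between any of sugar_jar, spice_can, mixing_bowl, mug, weight's own z axis and vertical above 0.6 rad).
It also fails if it takes over 72 s, if anything falls off the work surface, if the arm or the gripper's body presses on something with over 40 N, if the wrist force passes 120 N, or if a joint passes its speed limit or range.

## Working session

There is one attempt and no reset: what is moved stays moved. The work goes in short steps, Python scripts to look and compute and a tool call to move; the robot and the scene stay as the last step left them, time stands still between calls to the robot, and variables do not carry over. Pictures are saved under pics/ and viewed, at most 10 in all, crops included, and the job is handed in when it is done.

Besides the shell and the picture viewer there is one more tool, called after "Emit:" as name([rows], argument=value, ...), one row to a line, values as JSON. arm_command: Moves the arm, as the interface text tells. Its arguments: {"type":"object","properties":{"rows":{"type":"array","items":{"type":"object","properties":{"hand":{"type":"number"},"travel":{"type":"array","items":{"type":"number"}},"turn":{"type":"array","items":{"type":"number"}}}}},"grip_force":{"type":"number"}},"required":["rows"]}

```bash
mkdir -p pics; ls
cat > h.py <<'E'
import numpy as np, cv2
from bench import telemetry, imaging
from scipy.spatial.transform import Rotation as R
def ray(cam,px,P=None):
    P=P or imaging.camera_params(cam); T=np.array(P["camera_from_world"]); f=240/np.tan(np.radians(P["fov_y"])/2)
    d=np.array([(px[0]-P["cx"])/f,-(px[1]-P["cy"])/f,-1.0]); Rw=T[:3,:3].T
    return -Rw@T[:3,3], Rw@d
def onz(cam,px,z,P=None):
    o,d=ray(cam,px,P); return o+d*(z-o[2])/d[2]
def proj(cam,p,P=None):
    P=P or imaging.camera_params(cam); T=np.array(P["camera_from_world"]); f=240/np.tan(np.radians(P["fov_y"])/2)
    c=T[:3,:3]@np.array(p)+T[:3,3]; return np.array([P["cx"]+f*c[0]/-c[2],P["cy"]-f*c[1]/-c[2]])
def tri(rays):
    A=np.zeros((3,3));b=np.zeros(3)
    for o,d in rays:
        d=d/np.linalg.norm(d);M=np.eye(3)-np.outer(d,d);A+=M;b+=M@o
    return np.linalg.solve(A,b)
E
python3 - <<'E'
from h import *
print(telemetry.state())
for c in("side","top","wrist"):
    P=imaging.camera_params(c); print(c,{k:v for k,v in P.items() if k!="camera_from_world"},np.round(P["camera_from_world"],3).tolist())
a=imaging.grab_frame("top");b=imaging.grab_frame("side")
cv2.imwrite("pics/t0.png",a[:,:,::-1]);cv2.imwrite("pics/s0.png",b[:,:,::-1])
for c in("top","side"):
  for n in("pan","pan_grip","walnut_1","cracker","hopper","pad_top","lever"):
    try:
      print(c,n,[(np.round(r["score"],2),np.round(r["box"]).tolist()) for r in imaging.recognise(c,n)[:4]])
    except Exception as e: print(c,n,e)
E
```

```text
pics
{'time_s': 0.0, 'joints': array([ 1.287759  ,  0.68998463, -0.19452585,  1.56632357,  0.15727579,
        0.90246275, -0.21507689]), 'joint_velocities': array([ 0.00068101,  0.00062059, -0.00026318, -0.0023505 , -0.00039362,
       -0.00050268,  0.00010429]), 'tau': array([-1.51689733e-04, -5.27563977e+01, -1.26701329e+00, -1.53429472e+01,
       -5.26516268e-02,  6.64979030e-03,  1.90863357e-04]), 'tool_pos': array([ 0.194503  , -0.59331848,  0.23791536]), 'orientation': array([-3.10050207e+00, -4.95485605e-01,  5.94035454e-04]), 'contact_force': array([ 0.32323156, -0.5411335 ,  0.10833726]), 'torque': array([-0.0076038 , -0.02790697, -0.05867104]), 'gripper_force': 0.0, 'grip_width': 1.0004852456816662}
side {'fov_y': 56.462477236048436, 'cx': 320.5007942224882, 'cy': 244.24429967252053} [[-0.86, -0.509, 0.024, 0.503], [0.325, -0.512, 0.795, -0.288], [-0.393, 0.691, 0.606, -1.051], [0.0, 0.0, 0.0, 1.0]]
top {'fov_y': 47.28324813854361, 'cx': 310.91297868029517, 'cy': 242.06977075557774} [[0.011, -1.0, -0.003, 0.018], [0.991, 0.011, 0.133, -0.594], [-0.133, -0.005, 0.991, -1.4
[... 718 characters left out ...]
242.0, 46.0, 26.0])]
top lever [(np.float64(0.96), [390.0, 241.0, 52.0, 27.0])]
side pan [(np.float64(0.81), [264.0, 316.0, 92.0, 38.0])]
side pan_grip [(np.float64(0.83), [265.0, 315.0, 86.0, 43.0])]
side walnut_1 [(np.float64(0.71), [287.0, 340.0, 10.0, 12.0]), (np.float64(0.48), [274.0, 332.0, 14.0, 15.0]), (np.float64(0.39), [367.0, 190.0, 18.0, 33.0])]
side cracker [(np.float64(0.89), [296.0, 190.0, 90.0, 104.0]), (np.float64(0.38), [365.0, 191.0, 22.0, 27.0])]
side hopper [(np.float64(0.9), [294.0, 188.0, 91.0, 108.0])]
side pad_top [(np.float64(0.7), [364.0, 190.0, 23.0, 32.0]), (np.float64(0.69), [151.0, 378.0, 83.0, 72.0])]
side lever [(np.float64(0.59), [368.0, 189.0, 18.0, 34.0])]
```

Run:
```python
import cv2
a=cv2.imread("pics/t0.png")[150:400,140:520]; b=cv2.imread("pics/s0.png")
cv2.imwrite("pics/t0c.png",cv2.resize(a,None,fx=2.1,fy=2.1,interpolation=2))
cv2.imwrite("pics/s0c.png",b)
```

```text
(no output)
```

View pics/t0c.png

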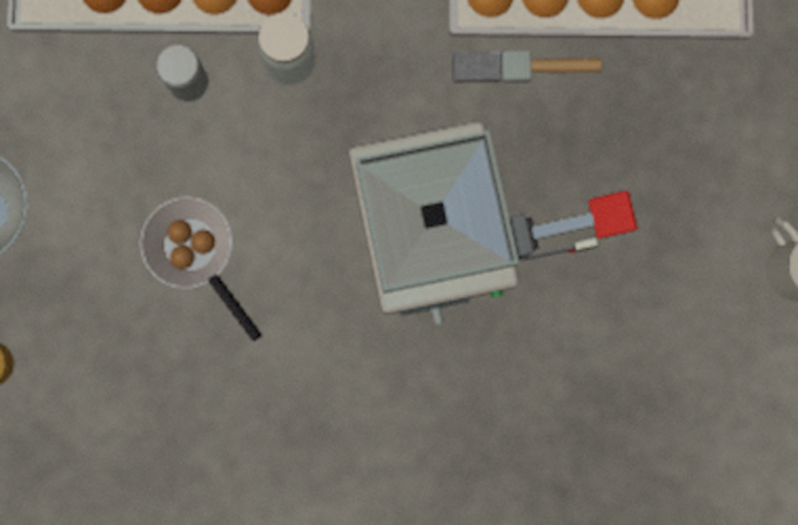

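View pics/s0c.png

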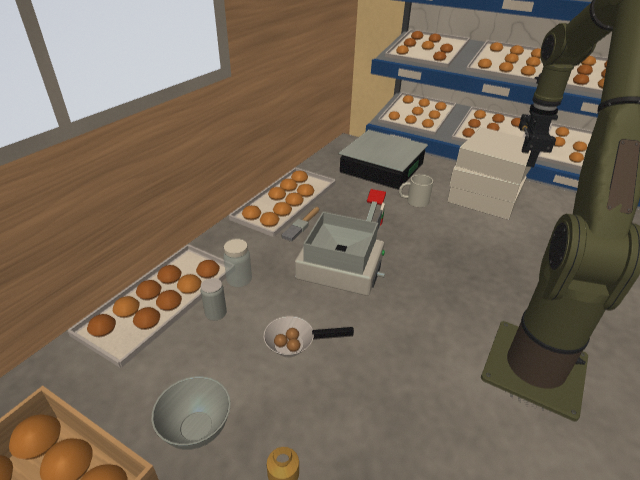

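The top crop shows the pan at about (228,265) in full-picture pixels, its handle running from (241,283) to (263,310), the hopper hole at (346,252) and the red pad at (432,252). In the side view the handle runs from (313,334) to (353,332) and the pad is at (376,197). Next I'll work out these positions.

Run:
```python
from h import *
t=cv2.cvtColor(cv2.imread("pics/t0.png"),cv2.COLOR_BGR2RGB); s=cv2.cvtColor(cv2.imread("pics/s0.png"),cv2.COLOR_BGR2RGB)
def blob(im,m,roi):
    M=np.zeros(m.shape,bool);x0,y0,x1,y1=roi;M[y0:y1,x0:x1]=m[y0:y1,x0:x1]
    n,l,st,c=cv2.connectedComponentsWithStats(M.astype(np.uint8));k=1+np.argmax(st[1:,4]);return l==k,c[k],st[k]
red=lambda i:(i[:,:,0]>130)&(i[:,:,1]<70)
dark=lambda i:(i.max(2)<45)
_,pt,a=blob(t,red(t),(400,220,460,280));_,ps,b=blob(s,red(s),(360,185,390,210))
X=tri([ray("top",pt),ray("side",ps)]);print("pad",pt,ps,X.round(4))
mt,ht,a=blob(t,dark(t),(225,270,275,320));ms,hs,b=blob(s,dark(s),(305,320,360,345))
print("handle c",ht,hs,a,b,tri([ray("top",ht),ray("side",hs)]).round(4))
ys,xs=np.nonzero(mt);w,v=np.linalg.eigh(np.cov(np.c_[xs,ys].T));d=v[:,1]
pr=(np.c_[xs,ys]-ht)@d;e=[onz("top",ht+d*q,0.045) for q in(pr.min(),pr.max())];print("handle ends z.045",np.round(e,4),np.linalg.norm(e[0]-e[1]))
E=[]
for c in[(360,162),(487,138),(513,268),(385,292)]:
    p=onz("top",(140+c[0]/2.1,150+c[1]/2.1),.13);E.append(p)
E=np.array(E);print("hopper",E.round(4),E.mean(0).round(4),np.linalg.norm(E-np.roll(E,1,0),axis=1))
for r in imaging.cut_out("top","pan")[:1]:
    print(r["box"])
print("hole",onz("top",(346.2,252.4),.07))
```

```text
pad [431.25753425 251.70958904] [376.00531915 195.79255319] [ 0.558  -0.2847  0.1391]
handle c [251.82119205 296.05960265] [332.66567164 332.38507463] [240 282  24  30 151] [312 327  41  12 335] [0.4433 0.1839 0.032 ]
handle ends z.045 [[0.4817 0.2123 0.045 ]
 [0.4059 0.1538 0.045 ]] 0.0957568652328871
hopper [[ 0.6203  0.0231  0.13  ]
 [ 0.6521 -0.1339  0.13  ]
 [ 0.4913 -0.1651  0.13  ]
 [ 0.4604 -0.0091  0.13  ]] [ 0.556  -0.0713  0.13  ] [0.16313908 0.16019628 0.16376864 0.15897208]
[206.2, 241.9, 57.5, 69.1]
hole [ 0.56225249 -0.07092637  0.07      ]
```

Run:
```python
from h import *
for p,z in[((483,214),0),((515,215),0),((453,190),0),((483,150),.15),((420,200),0),((412,147),.07)]: print(p,onz("side",p,z).round(3))
st=telemetry.state();q=st["joints"];Rt=R.from_rotvec(st["orientation"])
import itertools
for s in itertools.product((1,-1),repeat=5):
    # s1,s3,s5,s7 z joints, s for y chain
    M=R.from_euler("z",s[0]*q[0])*R.from_euler("y",q[1])*R.from_euler("z",s[1]*q[2])*R.from_euler("y",s[4]*q[3])*R.from_euler("z",s[2]*q[4])*R.from_euler("y",q[5])
    z=M.apply([0,0,1]); D=M*R.from_euler("z",s[3]*q[6]); e=(D.inv()*Rt).as_rotvec()
    if z[2]<-.9: print(s,z.round(3),e.round(3))
```

```text
(483, 214) [ 0.274 -0.596  0.   ]
(515, 215) [ 0.176 -0.651  0.   ]
(453, 190) [ 0.415 -0.701  0.   ]
(483, 150) [ 0.357 -0.777  0.15 ]
(420, 200) [ 0.495 -0.564  0.   ]
(412, 147) [ 0.639 -0.825  0.07 ]
(1, 1, 1, 1, 1) [ 0.  0. -1.] [-0.     0.    -2.204]
(1, 1, 1, -1, 1) [ 0.  0. -1.] [-0.     0.    -2.635]
(1, 1, -1, 1, 1) [ 0.221 -0.103 -0.97 ] [-0.074 -0.284 -1.997]
(1, 1, -1, -1, 1) [ 0.221 -0.103 -0.97 ] [-0.144 -0.285 -2.423]
(1, -1, 1, 1, 1) [-0.242  0.032 -0.97 ] [ 0.139  0.252 -1.891]
(1, -1, 1, -1, 1) [-0.242  0.032 -0.97 ] [ 0.205  0.236 -2.318]
(1, -1, -1, 1, 1) [-0.  0. -1.] [-0.     0.    -1.707]
(1, -1, -1, -1, 1) [-0.  0. -1.] [-0.     0.    -2.137]
(-1, 1, 1, 1, 1) [-0. -0. -1.] [-0.     0.     1.503]
(-1, 1, 1, -1, 1) [-0. -0. -1.] [-0.     0.     1.073]
(-1, 1, -1, 1, 1) [-0.242 -0.032 -0.97 ] [-0.24   0.143  1.69 ]
(-1, 1, -1, -1, 1) [-0.242 -0.032 -0.97 ] [-0.193  0.18   1.262]
(-1, -1, 1, 1, 1) [ 0.221  0.103 -0.97 ] [ 0.2   -0.2    1.795]
(-1, -1, 1, -1, 1) [ 0.221  0.103 -0.97 ] [ 0.144 -0.225  1.367]
(-1, -1, -1, 1, 1) [ 0. -0. -1.] [ 0.    -0.     2.001]
(-1, -1, -1, -1, 1) [ 0. -0. -1.] [ 0.    -0.     1.571]
```

Emit:
arm_command([
  {"hand": 0.088,"travel": [0,0,-0.06],"turn": [0,0,0]},
  {"hand": 0.088,"travel": [0.06,0,0],"turn": [0,0,0]},
  {"hand": 0.088,"travel": [0.06,0,0],"turn": [0,0,0]},
])

```text
time_s: 1.23
tool_pos: [0.3096, -0.5569, 0.2998]
orientation: [3.101, 0.491, 0.001]
contact_force: [1.2, -0.1, 0.6]
grip_width: 0.998
gripper_force: 0.0
```

Emit:
arm_command([
  {"hand": 0.088,"travel": [0,0,0],"turn": [0,0,-0.172]},
  {"hand": 0.088,"travel": [0,0,0],"turn": [0,0,-0.172]},
  {"hand": 0.088,"travel": [0.0526,-0.0238,0],"turn": [0,0,0]},
  {"hand": 0.088,"travel": [0.0526,-0.0238,0],"turn": [0,0,0]},
  {"hand": 0.088,"travel": [0.0526,-0.0238,0],"turn": [0,0,0]},
  {"hand": 0.088,"travel": [0.0526,-0.0238,0],"turn": [0,0,0]},
  {"hand": 0.088,"travel": [0.0526,-0.0238,0],"turn": [0,0,0]},
  {"hand": 0.088,"travel": [0.0526,-0.0238,0],"turn": [0,0,0]},
  {"hand": 0.088,"travel": [0.0526,-0.0238,0],"turn": [0,0,0]},
])

```text
time_s: 2.35
tool_pos: [0.498, -0.1974, 0.299]
orientation: [2.971, 1.019, 0.001]
contact_force: [0.2, -0.6, -0.1]
grip_width: 0.995
gripper_force: 0.0
```

```bash
cat >> h.py <<'E'
import json,os
def rec():
    st=telemetry.state(); d=json.load(open("d.json")) if os.path.exists("d.json") else []
    d.append([list(st["joints"]),list(st["tool_pos"]),list(st["orientation"])]); json.dump(d,open("d.json","w")); return st
E
python3 -c "
from h import *
s=rec();print(s['tool_pos'],s['joints'].round(3))"
```

```text
[ 0.49796624 -0.19743983  0.29895285] [ 0.485  0.505 -0.307  1.753  0.186  0.911 -0.81 ]
```

Emit:
arm_command([
  {"hand": 0.088,"travel": [0.0271,-0.0484,0],"turn": [0,0,0]},
  {"hand": 0.088,"travel": [0.0271,-0.0484,0],"turn": [0,0,0]},
  {"hand": 0.088,"travel": [0.0271,-0.0484,0],"turn": [0,0,0]},
  {"hand": 0.088,"travel": [0.0271,-0.0484,0],"turn": [0,0,0]},
  {"hand": 0.088,"travel": [0.0271,-0.0484,0],"turn": [0,0,0]},
  {"hand": 0.088,"travel": [0.0271,-0.0484,0],"turn": [0,0,0]},
  {"hand": 0.088,"travel": [0.0271,-0.0484,0],"turn": [0,0,0]},
])

```text
time_s: 3.22
tool_pos: [0.4388, 0.1866, 0.299]
orientation: [2.972, 1.019, 0.001]
contact_force: [0.8, 0.0, 0.1]
grip_width: 0.998
gripper_force: 0.0
```

Run:
```python
from h import *
s=rec();print(s['tool_pos'].round(4),s['joints'].round(3),R.from_rotvec(s["orientation"]).as_matrix().round(3).tolist())
P=imaging.camera_params("wrist");im=imaging.grab_frame("wrist");cv2.imwrite("pics/w1.png",im[:,:,::-1])
json.dump({k:np.array(v).tolist() for k,v in P.items()},open("w1.json","w"))
print(proj("wrist",(.4433,.1839,.045),P),proj("wrist",(.526,.248,.042),P))
for n in("pan","pan_grip"): print([(r["score"],r["box"]) for r in imaging.recognise("wrist",n)[:2]])
```

```text
[0.4388 0.1866 0.299 ] [-0.267  0.425 -0.341  1.912  0.188  0.834 -1.617] [[0.79, 0.614, 0.001], [0.614, -0.79, 0.0], [0.001, 0.0, -1.0]]
[322.14515936 185.41528361] [322.4781017   73.14970323]
[(0.58, [255.2, 0.0, 131.0, 230.4])]
[(0.75, [258.7, 0.0, 127.7, 230.8])]
```

View pics/w1.png

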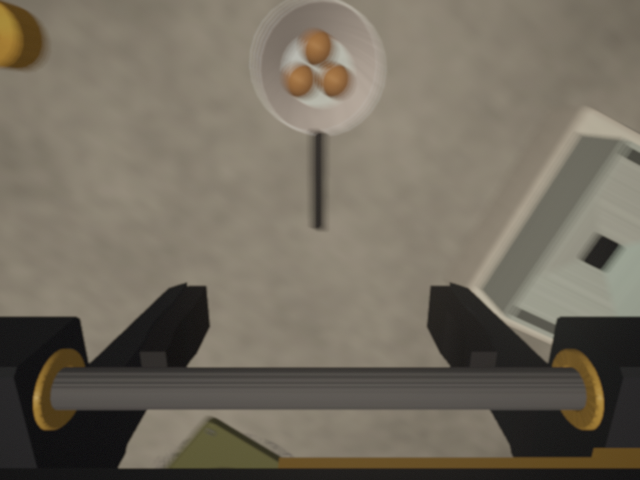

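The wrist view shows the handle from (318,132) to (318,229) and the bowl centre at (318,67), holding three walnuts. This agrees with the first measurement to within about 4 px.

Run:
```python
from h import *
P=json.load(open("w1.json"));P["camera_from_world"]=np.array(P["camera_from_world"])
im=cv2.imread("pics/w1.png");m=(im.max(2)<60);m[:,:290]=0;m[:,350:]=0;m[:125]=0;m[240:]=0
ys,xs=np.nonzero(m);print(xs.min(),xs.max(),ys.min(),ys.max(),xs.mean(),ys.mean(), np.polyfit(ys,xs,1))
c=(xs.mean(),ys.mean())
T=tri([ray("top",(251.8,296.06)),ray("side",(332.67,332.4)),ray("wrist",c,P)]);print("tri",T.round(4))
print("z.045",onz("wrist",c,.045,P).round(4), onz("top",(251.8,296.06),.045).round(4))
print("bowl",onz("wrist",(318,67),.042,P).round(4),onz("top",(228.6,265.2),.042).round(4))
e=[onz("wrist",(xs.mean(),y),.045,P) for y in(132,229)];print(np.round(e,4))
# kinematic fit
d=json.load(open("d.json"))
def fk(q,p,full=False):
    Z=lambda a:R.from_euler("z",-a);Y=lambda a:R.from_euler("y",a)
    A=Z(q[0])*Y(q[1]);x=np.array([0,0,p[0]])+A.apply([0,0,0]);A2=A*Z(q[2]);el=x+A2.apply([p[4],0,p[1]])
    B=A2*Y(q[3]);C=B*Z(q[4]);w=el+C.apply([p[5],0,p[2]]);D=C*Y(q[5]);t=w+D.apply([p[6],0,p[3]])
    return t,D*Z(q[6])*R.from_euler("z",np.pi/2),el,w
from scipy.optimize import least_squares
q0=[1.287759,.68998463,-.19452585,1.56632357,.15727579,.90246275,-.21507689];d.append([q0,[.194503,-.59331848,.23791536],[-3.1005,-.49549,0]])
f=lambda p:np.concatenate([fk(q,p)[0]-t for q,t,o in d]+[p[4:]*1e-3])
r=least_squares(f,[.33,.4,.4,.2,0,0,0]);print(r.x.round(3),np.abs(f(r.x)).max())
for q,t,o in d: print((fk(q,r.x)[1].inv()*R.from_rotvec(o)).magnitude())
```

```text
316 320 134 226 317.6585365853659 182.20054200542006 [-2.50607067e-03  3.18115144e+02]
tri [0.4424 0.1858 0.0336]
z.045 [0.4431 0.1894 0.045 ] [0.4434 0.1828 0.045 ]
bowl [0.5276 0.2545 0.042 ] [0.5268 0.2487 0.042 ]
[[0.4815 0.2191 0.045 ]
 [0.4048 0.1597 0.045 ]]
[23.248  0.82   0.109 23.845 -0.167 -0.212 -0.062] 0.011124517178647902
6.952574694439495e-16
2.6538537250803154e-16
0.00037840340790856487
```

Emit:
arm_command([
  {"hand": 0.088,"travel": [0.003,0.003,0.05],"turn": [0,0,0]},
  {"hand": 0.088,"travel": [0,0,0.06],"turn": [0,0,0]},
  {"hand": 0.088,"travel": [0,0,0.06],"turn": [0,0,0]},
  {"hand": 0.088,"travel": [0,0,0.06],"turn": [0,0,0]},
  {"hand": 0.088,"travel": [0,0,0.04],"turn": [0,0,0]},
  {"hand": 0.088,"travel": [0,0,0.014],"turn": [0,0,0]},
])

```text
time_s: 4.12
tool_pos: [0.4428, 0.1824, 0.0129]
orientation: [2.97, 1.017, -0.005]
contact_force: [0.8, 0.1, 1.1]
grip_width: 0.997
gripper_force: 0.0
```

```bash
python3 -c "
from h import *
s=rec();print(s['tool_pos'].round(4),s['joints'].round(3),s['contact_force'])"
```

```text
[0.4428 0.1824 0.0129] [-0.461  0.931 -0.045  2.135  0.436  0.089 -1.833] [0.84756339 0.13086794 1.08419374]
```

Emit:
arm_command([
  {"hand": 0.03,"travel": [0,0,0],"turn": [0,0,0]},
  {"hand": 0.0,"travel": [0,0,0],"turn": [0,0,0]},
  {"hand": 0.0,"travel": [0,0,0],"turn": [0,0,0]},
  {"hand": 0.0,"travel": [0,0,0],"turn": [0,0,0]},
  {"hand": 0.0,"travel": [0,0,0],"turn": [0,0,0]},
  {"hand": 0.0,"travel": [0,0,0],"turn": [0,0,0]},
], grip_force=50)

```text
time_s: 4.88
tool_pos: [0.4433, 0.1844, 0.0148]
orientation: [2.972, 1.019, 0.0]
contact_force: [-0.3, -0.7, 0.7]
grip_width: 0.341
gripper_force: 0.0
```

Emit:
arm_command([
  {"hand": 0.0,"travel": [0,0,0],"turn": [0,0,0]},
  {"hand": 0.0,"travel": [0,0,0],"turn": [0,0,0]},
  {"hand": 0.0,"travel": [0,0,0],"turn": [0,0,0]},
  {"hand": 0.0,"travel": [0,0,0],"turn": [0,0,0]},
], grip_force=50)

```text
time_s: 5.38
tool_pos: [0.4432, 0.1844, 0.0147]
orientation: [2.972, 1.019, -0.0]
contact_force: [-0.3, 0.2, 0.2]
grip_width: 0.147
gripper_force: 50.0
```

Emit:
arm_command([
  {"hand": 0.0,"travel": [0,0,-0.01],"turn": [0,0,0]},
  {"hand": 0.0,"travel": [0,0,-0.02],"turn": [0,0,0]},
  {"hand": 0.0,"travel": [0,0,-0.03],"turn": [0,0,0]},
  {"hand": 0.0,"travel": [0,0,-0.03],"turn": [0,0,0]},
])

```text
time_s: 5.88
tool_pos: [0.4427, 0.1838, 0.1059]
orientation: [2.971, 1.019, -0.002]
contact_force: [0.1, 0.2, -0.9]
grip_width: 0.151
gripper_force: 50.0
```

```bash
cat > k.py <<'E'
from h import *
from scipy.optimize import least_squares
def fk(q,p):
    Z=lambda a:R.from_euler("z",-a);Y=lambda a:R.from_euler("y",a)
    A=Z(q[0])*Y(q[1])*Z(q[2]);el=np.array([0,0,p[0]])+A.apply([p[4],0,p[1]])
    C=A*Y(q[3])*Z(q[4]);w=el+C.apply([p[5],0,p[2]]);D=C*Y(q[5])
    return w+D.apply([p[6],0,p[3]]),D*Z(q[6])*R.from_euler("z",np.pi/2),el,w
def fit():
    d=json.load(open("d.json"));q0=[1.287759,.68998463,-.19452585,1.56632357,.15727579,.90246275,-.21507689];d.append([q0,[.194503,-.59331848,.23791536],[-3.1005,-.49549,0]])
    f=lambda p:np.concatenate([fk(q,p)[0]-t for q,t,o in d]+[p[4:]*1e-2,(p[:4]-[.33,.4,.4,.25])*1e-3])
    r=least_squares(f,[.33,.4,.4,.25,0,0,0]);return r.x,np.abs(f(r.x)[:3*len(d)]).max()
E
python3 - <<'E'
from k import *
s=rec();print(s['tool_pos'].round(4),s['joints'].round(3),s['contact_force'],s['torque'],s['gripper_force'],s['grip_width'])
print(fit())
a=imaging.grab_frame("side");cv2.imwrite("pics/s1.png",cv2.resize(a[250:400,200:400,::-1],None,fx=3,fy=3))
E
```

```text
[0.4427 0.1838 0.1059] [-0.377  0.742 -0.182  2.109  0.396  0.324 -1.8  ] [ 0.08482403  0.18281953 -0.9359728 ] [-0.12011092  0.08154606 -0.00236706] 49.99981038272381 0.15131759352262786
(array([ 1.40537311e+01,  7.53222623e-01,  3.73350502e-01,  1.41951957e+01,
       -9.53898789e-02,  4.16731843e-02,  1.23922928e-02]), np.float64(0.02139348254534651))
```

View pics/s1.png

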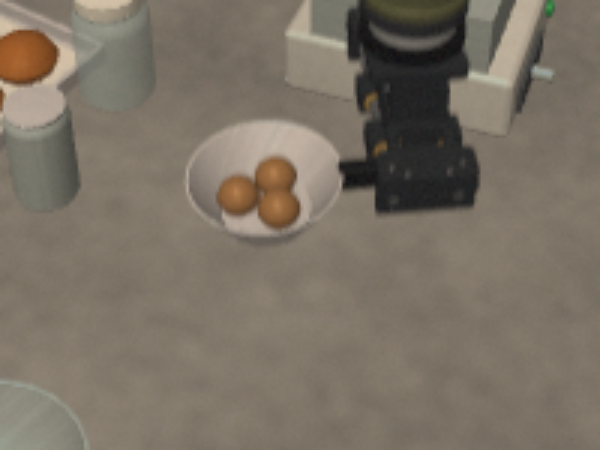

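The close side view shows the pan held level in the fingers with all three walnuts inside it, at about (260,190) in the crop. I'll lift it, turn the bowl to point at the hopper, and move over.

Emit:
arm_command([
  {"hand": 0.0,"travel": [0,0,-0.045],"turn": [0,0,0]},
  {"hand": 0.0,"travel": [0,0,-0.055],"turn": [0,0,0]},
  {"hand": 0.0,"travel": [0,0,-0.055],"turn": [0,0,0.1]},
  {"hand": 0.0,"travel": [0,0,0],"turn": [0,0,0.15]},
  {"hand": 0.0,"travel": [0,0,0],"turn": [0,0,0.16]},
  {"hand": 0.0,"travel": [0,0,0],"turn": [0,0,0.16]},
  {"hand": 0.0,"travel": [0,0,0],"turn": [0,0,0.16]},
  {"hand": 0.0,"travel": [0,0,0],"turn": [0,0,0.16]},
  {"hand": 0.0,"travel": [0,0,0],"turn": [0,0,0.117]},
])

```text
time_s: 7.05
tool_pos: [0.4424, 0.1839, 0.2595]
orientation: [3.093, -0.548, -0.002]
contact_force: [0.0, 0.1, -1.6]
grip_width: 0.155
gripper_force: 50.0
```

Emit:
arm_command([
  {"hand": 0.0,"travel": [0.006,0.024,0],"turn": [0,0,0]},
  {"hand": 0.0,"travel": [0.0117,0.0452,0],"turn": [0,0,0]},
  {"hand": 0.0,"travel": [0.0117,0.0452,0],"turn": [0,0,0]},
  {"hand": 0.0,"travel": [0.0117,0.0452,0],"turn": [0,0,0]},
  {"hand": 0.0,"travel": [0.0117,0.0452,0.01],"turn": [0,0,0]},
  {"hand": 0.0,"travel": [0.006,0.021,0.035],"turn": [0,0,0]},
  {"hand": 0.0,"travel": [0,0,0],"turn": [0,0,0]},
])

```text
time_s: 7.92
tool_pos: [0.4193, -0.0496, 0.2133]
orientation: [3.092, -0.547, -0.009]
contact_force: [-0.2, 0.9, -1.8]
grip_width: 0.149
gripper_force: 50.0
```

Run:
```python
from h import *
s=rec();M=R.from_rotvec(s["orientation"]).as_matrix();print(s['tool_pos'].round(4),s['joints'].round(3),M.round(3).tolist(),s['contact_force'].round(1))
a=imaging.grab_frame("top");b=imaging.grab_frame("side")
cv2.imwrite("pics/m2.png",np.hstack([cv2.resize(a[180:330,200:400,::-1],(400,300)),cv2.resize(b[150:360,200:480,::-1],(400,300))]))
g=s['tool_pos']-.019*M[:,2];c=g+.105*M[:,0];print("bowl",c,proj("top",c+[0,0,.008]))
```

```text
[ 0.4193 -0.0496  0.2133] [ 0.055  0.485 -0.069  2.175  0.07   0.49  -1.989] [[0.939, -0.343, -0.006], [-0.343, -0.939, -0.001], [-0.006, 0.003, -1.0]] [-0.2  0.9 -1.8]
bowl [ 0.51800409 -0.0856622   0.23171803] [356.69942452 262.79783041]
```

View pics/m2.png

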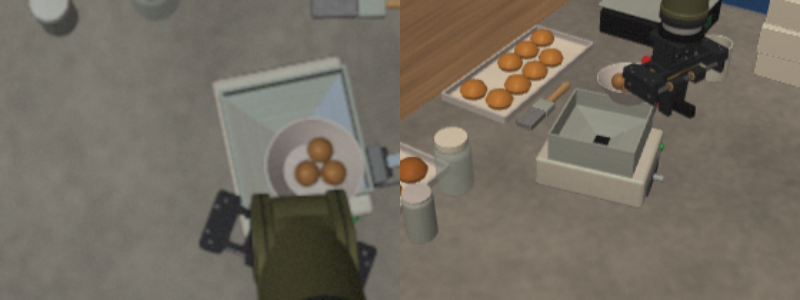

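The top view shows the bowl at about (358,261), over the hopper's right half with the walnuts in. The side view agrees. Next I'll roll it about the handle so the mouth faces left (+y).

Emit:
arm_command([
  {"hand": 0.0,"travel": [0,0.0027,0],"turn": [-0.1,0,0]},
  {"hand": 0.0,"travel": [0,0.0028,0],"turn": [-0.15,0,0]},
  {"hand": 0.0,"travel": [0,0.0028,0],"turn": [-0.15,0,0]},
  {"hand": 0.0,"travel": [0,0.0028,0],"turn": [-0.15,0,0]},
  {"hand": 0.0,"travel": [0,0.0028,0],"turn": [-0.15,0,0]},
  {"hand": 0.0,"travel": [0,0.0028,0],"turn": [-0.15,0,0]},
])

```text
time_s: 8.78
tool_pos: [0.4186, -0.0591, 0.2204]
orientation: [2.265, -0.391, -0.173]
contact_force: [-0.6, 0.7, -3.1]
grip_width: 0.152
gripper_force: 50.0
```

Run:
```python
from h import *
s=rec();M=R.from_rotvec(s["orientation"]).as_matrix();print(s['tool_pos'].round(4),s['joints'].round(3),M.round(3).tolist(),s['contact_force'].round(1))
g=s['tool_pos']-.019*M[:,2];c=g+.105*M[:,0];print("grip",g,"bowl",c)
```

```text
[ 0.4186 -0.0591  0.2204] [-0.656  0.814  0.406  1.984  0.444  0.984 -2.561] [[0.942, -0.223, -0.249], [-0.334, -0.622, -0.708], [0.003, 0.751, -0.66]] [-0.6  0.7 -3.1]
grip [ 0.42330883 -0.0455965   0.23295104] bowl [ 0.52227085 -0.08068835  0.23323783]
```

Joint 7 is at -2.56, close to its -2.66 limit, so this grasp won't reach a full tip. I'll unroll, set the pan down, and take it again with the hand turned half round.

Emit:
arm_command([
  {"hand": 0.0,"travel": [0,-0.0028,0],"turn": [0.13,0,0]},
  {"hand": 0.0,"travel": [0,-0.0028,0],"turn": [0.15,0,0]},
  {"hand": 0.0,"travel": [0,-0.0028,0],"turn": [0.15,0,0]},
  {"hand": 0.0,"travel": [0,-0.0028,0],"turn": [0.15,0,0]},
  {"hand": 0.0,"travel": [0,-0.0028,0],"turn": [0.15,0,0]},
  {"hand": 0.0,"travel": [0,-0.0022,0],"turn": [0.12,0,0]},
  {"hand": 0.0,"travel": [0,0,-0.04],"turn": [0,0,-0.1]},
  {"hand": 0.0,"travel": [0,0,0],"turn": [0,0,-0.15]},
  {"hand": 0.0,"travel": [0,0,0],"turn": [0,0,-0.1]},
  {"hand": 0.0,"travel": [0,0,0],"turn": [0,0,0]},
])

```text
time_s: 10.02
tool_pos: [0.422, -0.0481, 0.2536]
orientation: [-3.141, -0.008, -0.003]
contact_force: [0.2, 1.0, -1.3]
grip_width: 0.151
gripper_force: 50.0
```

```bash
cat >> h.py <<'E'
def goto(pos,ex=None,say=True):
    """delta to world pos in tool axes; ex: wanted tool x (tool down)"""
    s=rec();M=R.from_rotvec(s["orientation"]).as_matrix();d=M.T@(np.array(pos)-s["tool_pos"])
    o="" 
    if ex is not None:
        ex=np.array(ex,float)/np.linalg.norm(ex);z=np.array([0,0,-1.]);W=np.c_[ex,np.cross(z,ex),z];o=R.from_matrix(M.T@W).as_rotvec().round(3)
    print("pos",s["tool_pos"].round(4),"q",s["joints"].round(2),"d",d.round(4),"turn",o,"F",s["contact_force"].round(1),"w",round(s["grip_width"]*88,1),"t",round(s["time_s"],2));return s,M
E
python3 - <<'E'
from h import *
goto((.44,.19,.255),(1,0,0))
E
```

```text
pos [ 0.422  -0.0481  0.2536] q [ 0.13  0.41 -0.18  2.12  0.13  0.62 -1.7 ] d [ 0.0193 -0.238  -0.0013] turn [-0.    -0.002  0.005] F [ 0.2  1.  -1.3] w 13.3 t 10.03
```

Emit:
arm_command([
  {"hand": 0.0,"travel": [0.004,-0.028,0],"turn": [0,0,0]},
  {"hand": 0.0,"travel": [0.004,-0.05,0],"turn": [0,0,0]},
  {"hand": 0.0,"travel": [0.004,-0.055,0],"turn": [0,0,0]},
  {"hand": 0.0,"travel": [0.004,-0.055,0.01],"turn": [0,0,0]},
  {"hand": 0.0,"travel": [0.003,-0.05,0.03],"turn": [0,0,0]},
  {"hand": 0.0,"travel": [0,0,0.05],"turn": [0,0,0]},
  {"hand": 0.0,"travel": [0,0,0.05],"turn": [0,0,0]},
  {"hand": 0.0,"travel": [0,0,0.045],"turn": [0,0,0]},
  {"hand": 0.0,"travel": [0,0,0.03],"turn": [0,0,0]},
  {"hand": 0.0,"travel": [0,0,0.012],"turn": [0,0,0]},
  {"hand": 0.0,"travel": [0,0,0.006],"turn": [0,0,0]},
  {"hand": 0.0,"travel": [0,0,0],"turn": [0,0,0]},
])

```text
time_s: 11.52
tool_pos: [0.4398, 0.1893, 0.0203]
orientation: [-3.141, -0.007, -0.002]
contact_force: [-1.8, -0.3, 2.1]
grip_width: 0.152
gripper_force: 50.0
```

Run:
```python
from h import *
goto((.44,.19,.015),(1,0,0))
```

```text
pos [0.4398 0.1893 0.0203] q [-0.49  0.92 -0.02  2.14  0.22  0.09 -2.29] d [ 0.0002 -0.0007  0.0053] turn [-0.001 -0.001  0.004] F [-1.8 -0.3  2.1] w 13.4 t 11.53
```

Emit:
arm_command([
  {"hand": 0.0,"travel": [0,0,0.003],"turn": [0,0,0]},
  {"hand": 0.0,"travel": [0,0,0.002],"turn": [0,0,0]},
  {"hand": 0.04,"travel": [0,0,0],"turn": [0,0,0]},
  {"hand": 0.088,"travel": [0,0,0],"turn": [0,0,0]},
  {"hand": 0.088,"travel": [0,0,0],"turn": [0,0,0]},
  {"hand": 0.088,"travel": [0,0,0],"turn": [0,0,0]},
  {"hand": 0.088,"travel": [0,0,-0.01],"turn": [0,0,0]},
  {"hand": 0.088,"travel": [0,0,-0.06],"turn": [0,0,0]},
  {"hand": 0.088,"travel": [0,0,-0.06],"turn": [0,0,-0.05]},
  {"hand": 0.088,"travel": [0,0,-0.06],"turn": [0,0,-0.15]},
  {"hand": 0.088,"travel": [0,0,-0.03],"turn": [0,0,-0.18]},
  {"hand": 0.088,"travel": [0,0,0],"turn": [0,0,-0.18]},
])

```text
time_s: 13.02
tool_pos: [0.4408, 0.189, 0.2377]
orientation: [-3.015, -0.882, -0.01]
contact_force: [-0.7, -1.1, -0.7]
grip_width: 0.995
gripper_force: 0.0
```

Emit:
arm_command([
  {"hand": 0.088,"travel": [0,0,0],"turn": [0,0,-0.185]},
  {"hand": 0.088,"travel": [0,0,0],"turn": [0,0,-0.185]},
  {"hand": 0.088,"travel": [0,0,0],"turn": [0,0,-0.185]},
  {"hand": 0.088,"travel": [0,0,0],"turn": [0,0,-0.185]},
  {"hand": 0.088,"travel": [0,0,0],"turn": [0,0,-0.185]},
  {"hand": 0.088,"travel": [0,0,0],"turn": [0,0,-0.185]},
  {"hand": 0.088,"travel": [0,0,0],"turn": [0,0,-0.185]},
  {"hand": 0.088,"travel": [0,0,0],"turn": [0,0,-0.185]},
  {"hand": 0.088,"travel": [0,0,0],"turn": [0,0,-0.185]},
  {"hand": 0.088,"travel": [0,0,0],"turn": [0,0,-0.185]},
  {"hand": 0.088,"travel": [0,0,0],"turn": [0,0,-0.185]},
  {"hand": 0.088,"travel": [0,0,0],"turn": [0,0,-0.185]},
])

```text
time_s: 14.52
tool_pos: [0.4394, 0.1879, 0.2348]
orientation: [0.55, 3.092, -0.002]
contact_force: [0.0, 0.8, 0.4]
grip_width: 0.999
gripper_force: 0.0
```

Run:
```python
from h import *
goto((.44,.19,.0147),(-1,0,0))
t=imaging.grab_frame("top");s=imaging.grab_frame("side")
cv2.imwrite("pics/t3.png",t[:,:,::-1]);cv2.imwrite("pics/s3.png",s[:,:,::-1])
cv2.imwrite("pics/m3.png",np.hstack([cv2.resize(t[200:350,170:370,::-1],(400,300)),cv2.resize(s[250:400,220:420,::-1],(400,300))]))
for c in("top","side"):
  for n in ("pan","walnut_1"): print(c,n,[(round(r["score"],2),r["box"]) for r in imaging.recognise(c,n)[:4]])
```

```text
pos [0.4394 0.1879 0.2348] q [ 0.11  0.67 -1.01  1.98  0.74  0.91 -0.07] d [0.0005 0.0025 0.2201] turn [-0.001  0.001 -0.352] F [0.  0.8 0.4] w 87.9 t 14.53
top pan [(0.77, [227.3, 237.6, 44.9, 35.8])]
top walnut_1 [(0.52, [121.0, 312.5, 22.1, 22.5]), (0.5, [248.3, 244.2, 10.1, 10.6])]
side pan [(0.59, [365.7, 189.3, 19.1, 23.8]), (0.57, [271.9, 298.5, 80.7, 47.9]), (0.52, [152.8, 379.6, 80.5, 69.1])]
side walnut_1 [(0.68, [366.0, 190.5, 21.1, 24.1]), (0.68, [265.9, 446.4, 36.0, 33.6]), (0.44, [284.7, 304.2, 11.0, 15.1]), (0.42, [279.1, 318.5, 12.7, 13.2])]
```

View pics/m3.png

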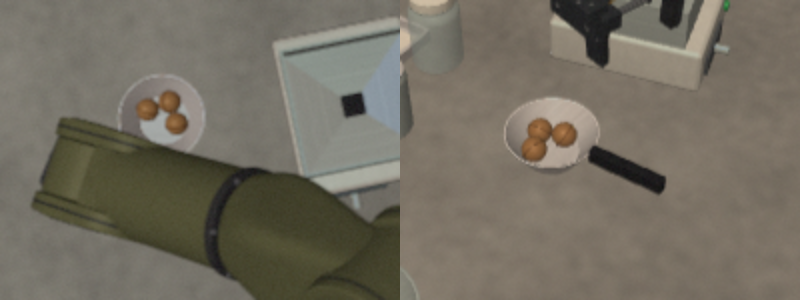

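The combined picture shows the pan upright with three walnuts in it. In the side view its handle runs from about (315,325) to (351,342). I'll check the handle position and finish the half turn.

Emit:
arm_command([
  {"hand": 0.088,"travel": [0,0,0],"turn": [0,0,-0.176]},
  {"hand": 0.088,"travel": [0,0,0],"turn": [0,0,-0.176]},
  {"hand": 0.088,"travel": [0,0,0.03],"turn": [0,0,0]},
  {"hand": 0.088,"travel": [0,0,0.03],"turn": [0,0,0]},
  {"hand": 0.088,"travel": [0,0,0],"turn": [0,0,0]},
])

```text
time_s: 15.45
tool_pos: [0.4386, 0.1876, 0.1732]
orientation: [-0.01, -3.139, 0.004]
contact_force: [0.2, 0.3, -0.1]
grip_width: 1.0
gripper_force: 0.0
```

Run:
```python
from h import *
print(onz("side",(315,325),.04).round(3),onz("side",(351,342),.034).round(3),"bowl top",onz("top",(170+161/2,200+117/2),.042).round(3))
s=cv2.imread("pics/s3.png");m=(s.max(2)<45);m[:,:312]=0;m[:,358:]=0;m[:318]=0;m[350:]=0;ys,xs=np.nonzero(m);print(onz("side",(xs.mean(),ys.mean()),.034).round(4))
goto((.44,.19,.0147),(-1,0,0))
```

```text
[0.488 0.192 0.04 ] [0.391 0.188 0.034] bowl top [0.546 0.189 0.042]
[0.4378 0.1901 0.034 ]
pos [0.4386 0.1876 0.1732] q [ 0.09  0.79 -1.01  2.04  0.92  0.86  0.1 ] d [-0.0019  0.0028  0.1585] turn [-0.003 -0.003 -0.006] F [ 0.2  0.3 -0.1] w 88.0 t 15.45
```

Emit:
arm_command([
  {"hand": 0.05,"travel": [-0.001,0.001,0.04],"turn": [0,0,0]},
  {"hand": 0.05,"travel": [0,0.001,0.05],"turn": [0,0,0]},
  {"hand": 0.05,"travel": [0,0,0.045],"turn": [0,0,0]},
  {"hand": 0.05,"travel": [0,0,0.018],"turn": [0,0,0]},
  {"hand": 0.04,"travel": [0,0,0.005],"turn": [0,0,0]},
  {"hand": 0.02,"travel": [0,0,0],"turn": [0,0,0]},
  {"hand": 0.0,"travel": [0,0,0],"turn": [0,0,0]},
  {"hand": 0.0,"travel": [0,0,0],"turn": [0,0,0]},
  {"hand": 0.0,"travel": [0,0,0],"turn": [0,0,0]},
  {"hand": 0.0,"travel": [0,0,0],"turn": [0,0,0]},
  {"hand": 0.0,"travel": [0,0,0],"turn": [0,0,0]},
  {"hand": 0.0,"travel": [0,0,0],"turn": [0,0,0]},
], grip_force=55)

```text
time_s: 16.95
tool_pos: [0.4408, 0.1907, 0.0165]
orientation: [0.009, 3.141, 0.0]
contact_force: [0.5, 0.2, 2.6]
grip_width: 0.147
gripper_force: 55.0
```

Run:
```python
from h import *
s,M=goto((.4205,-.0487,.26),(-1,0,0)); print(s["gripper_force"])
```

```text
pos [0.4408 0.1907 0.0165] q [-0.06  1.04 -0.76  2.11  1.38  0.65 -0.28] d [ 0.0187 -0.2395 -0.2435] turn [ 0.     0.001 -0.006] F [0.5 0.2 2.6] w 13.0 t 16.95
54.999143444001675
```

Emit:
arm_command([
  {"hand": 0.0,"travel": [0,0,-0.015],"turn": [0,0,0]},
  {"hand": 0.0,"travel": [0,0,-0.04],"turn": [0,0,0]},
  {"hand": 0.0,"travel": [0,0,-0.055],"turn": [0,0,0]},
  {"hand": 0.0,"travel": [0,0,-0.055],"turn": [0,0,0]},
  {"hand": 0.0,"travel": [0,0,-0.055],"turn": [0,0,0.1]},
  {"hand": 0.0,"travel": [0,0,-0.02],"turn": [0,0,0.15]},
  {"hand": 0.0,"travel": [0,0,0],"turn": [0,0,0.1]},
  {"hand": 0.0,"travel": [-0.01,-0.03,0],"turn": [0,0,0]},
  {"hand": 0.0,"travel": [-0.0126,-0.0464,0],"turn": [0,0,0]},
  {"hand": 0.0,"travel": [-0.0126,-0.0464,0],"turn": [0,0,0]},
  {"hand": 0.0,"travel": [-0.0126,-0.0464,0],"turn": [0,0,0]},
  {"hand": 0.0,"travel": [-0.0126,-0.0464,0],"turn": [0,0,0]},
])

```text
time_s: 18.45
tool_pos: [0.4207, -0.0342, 0.2558]
orientation: [-0.555, -3.09, 0.001]
contact_force: [0.3, -0.3, -1.6]
grip_width: 0.154
gripper_force: 55.0
```

Run:
```python
from h import *
s,M=goto((.4205,-.0487,.216),(-.94,.342,0)); print(M.round(2).tolist())
```

```text
pos [ 0.4207 -0.0342  0.2558] q [ 0.65  0.58 -1.06  2.09  0.68  0.87  0.4 ] d [-0.0049 -0.0136  0.0398] turn [-0.001 -0.002 -0.007] F [ 0.3 -0.3 -1.6] w 13.6 t 18.45
[[-0.94, 0.35, -0.0], [0.35, 0.94, -0.0], [0.0, -0.0, -1.0]]
```

Emit:
arm_command([
  {"hand": 0.0,"travel": [-0.005,-0.0136,0.03],"turn": [0,0,0]},
  {"hand": 0.0,"travel": [0,-0.002,0.01],"turn": [0.1,0,0]},
  {"hand": 0.0,"travel": [0,-0.0028,0],"turn": [0.15,0,0]},
  {"hand": 0.0,"travel": [0,-0.0028,0],"turn": [0.15,0,0]},
  {"hand": 0.0,"travel": [0,-0.0028,0],"turn": [0.15,0,0]},
  {"hand": 0.0,"travel": [0,-0.0028,0],"turn": [0.15,0,0]},
  {"hand": 0.0,"travel": [0,-0.0028,0],"turn": [0.15,0,0]},
])

```text
time_s: 19.32
tool_pos: [0.4168, -0.06, 0.2214]
orientation: [-0.482, -2.69, 1.224]
contact_force: [1.1, -0.6, -3.1]
grip_width: 0.152
gripper_force: 55.0
```

```bash
cat > p.py <<'E'
from h import *
s=rec();M=R.from_rotvec(s["orientation"]).as_matrix();print(s['tool_pos'].round(4),s['joints'].round(2),M.round(2).tolist(),s['contact_force'].round(1))
g=s['tool_pos']-.019*M[:,2];c=g-.105*M[:,0];print("grip",g.round(3),"bowl",c.round(3),"tilt",np.degrees(np.arccos(-M[2,2])).round(1))
E
python3 p.py
```

```text
[ 0.4168 -0.06    0.2214] [-0.04  0.84 -0.64  1.95  0.83  1.5  -0.  ] [[-0.94, 0.23, -0.26], [0.35, 0.62, -0.71], [0.0, -0.75, -0.66]] [ 1.1 -0.6 -3.1]
grip [ 0.422 -0.047  0.234] bowl [ 0.52  -0.083  0.234] tilt 48.9
```

Emit:
arm_command([
  {"hand": 0.0,"travel": [0,-0.0017,0],"turn": [0.09,0,0]},
  {"hand": 0.0,"travel": [0,-0.0017,0],"turn": [0.09,0,0]},
  {"hand": 0.0,"travel": [0,-0.0017,0],"turn": [0.09,0,0]},
  {"hand": 0.0,"travel": [0,-0.0017,0],"turn": [0.09,0,0]},
  {"hand": 0.0,"travel": [0,-0.0017,0],"turn": [0.09,0,0]},
])

```text
time_s: 19.95
tool_pos: [0.4152, -0.0643, 0.2281]
orientation: [-0.412, -2.305, 1.754]
contact_force: [-0.5, 0.5, -2.0]
grip_width: 0.152
gripper_force: 55.0
```

```bash
python3 p.py
```

```text
[ 0.4152 -0.0643  0.2281] [-0.22  1.05 -0.47  1.84  0.81  1.8  -0.08] [[-0.94, 0.09, -0.34], [0.35, 0.25, -0.9], [0.0, -0.96, -0.27]] [-0.5  0.5 -2. ]
grip [ 0.422 -0.047  0.233] bowl [ 0.52  -0.084  0.233] tilt 74.6
```

Emit:
arm_command([
  {"hand": 0.0,"travel": [0,-0.0015,0],"turn": [0.08,0,0]},
  {"hand": 0.0,"travel": [0,-0.0015,0],"turn": [0.08,0,0]},
  {"hand": 0.0,"travel": [0,-0.0015,0],"turn": [0.08,0,0]},
  {"hand": 0.0,"travel": [0,-0.0015,0],"turn": [0.08,0,0]},
  {"hand": 0.0,"travel": [0,-0.001,0],"turn": [0.06,0,0]},
  {"hand": 0.0,"travel": [0,0,0],"turn": [0,0,0]},
  {"hand": 0.0,"travel": [0,0,0],"turn": [0,0,0]},
])

```text
time_s: 20.82
tool_pos: [0.4151, -0.0655, 0.2359]
orientation: [-0.343, -1.908, 2.126]
contact_force: [-0.1, 0.4, -1.1]
grip_width: 0.152
gripper_force: 55.0
```

```bash
python3 p.py
python3 - <<'E'
from h import *
t=imaging.grab_frame("top");s=imaging.grab_frame("side")
cv2.imwrite("pics/m4.png",np.hstack([cv2.resize(t[180:330,230:430,::-1],(400,300)),cv2.resize(s[150:300,250:450,::-1],(400,300))]))
for c in("top","side"): print(c,[(round(r["score"],2),r["box"]) for r in imaging.recognise(c,"walnut_1")[:5]])
E
```

```text
[ 0.4151 -0.0655  0.2359] [-0.31  1.23 -0.33  1.77  0.78  2.   -0.11] [[-0.94, -0.04, -0.35], [0.35, -0.1, -0.93], [-0.0, -0.99, 0.11]] [-0.1  0.4 -1.1]
grip [ 0.422 -0.048  0.234] bowl [ 0.52  -0.084  0.234] tilt 96.2
top [(0.42, [333.2, 240.8, 10.2, 11.4])]
side []
```

View pics/m4.png

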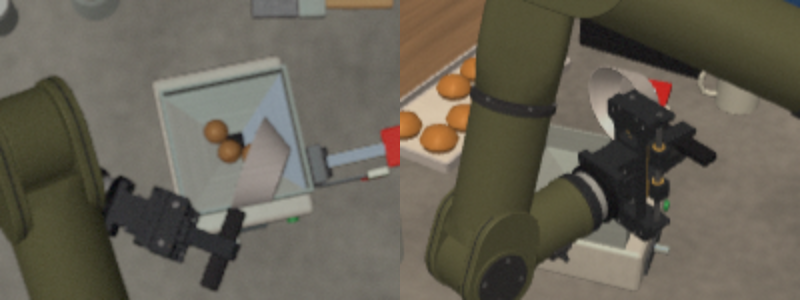

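The top view shows two walnuts at about (337,245) and (345,255) and a third partly hidden under the bowl edge, all in the hopper. I'll turn the pan back level.

Emit:
arm_command([
  {"hand": 0.0,"travel": [0,0.0028,0],"turn": [-0.15,0,0]},
  {"hand": 0.0,"travel": [0,0.0028,0],"turn": [-0.15,0,0]},
  {"hand": 0.0,"travel": [0,0.0028,0],"turn": [-0.15,0,0]},
  {"hand": 0.0,"travel": [0,0.0028,0],"turn": [-0.15,0,0]},
  {"hand": 0.0,"travel": [0,0.0028,0],"turn": [-0.15,0,0]},
  {"hand": 0.0,"travel": [0,0.0028,0],"turn": [-0.15,0,0]},
  {"hand": 0.0,"travel": [0,0.0028,0],"turn": [-0.15,0,0]},
  {"hand": 0.0,"travel": [0,0.0028,0],"turn": [-0.15,0,0]},
  {"hand": 0.0,"travel": [0,0.0028,0],"turn": [-0.15,0,0]},
  {"hand": 0.0,"travel": [0,0.0028,0],"turn": [-0.15,0,0]},
  {"hand": 0.0,"travel": [0,0.0028,0],"turn": [-0.15,0,0]},
  {"hand": 0.0,"travel": [0,0,-0.03],"turn": [-0.03,0,0]},
])

```text
time_s: 22.52
tool_pos: [0.4177, -0.0528, 0.2429]
orientation: [-0.562, -3.085, 0.004]
contact_force: [0.6, 0.1, -0.7]
grip_width: 0.151
gripper_force: 55.0
```

Run:
```python
from h import *
s,M=goto((.44,.19,.25),(-.94,.342,0)); print(M.round(3).tolist())
```

```text
pos [ 0.4177 -0.0528  0.2429] q [ 0.67  0.59 -1.02  2.11  0.7   0.83  0.43] d [ 0.0648  0.2351 -0.0076] turn [-0.004 -0.005 -0.011] F [ 0.6  0.1 -0.7] w 13.2 t 22.52
[[-0.936, 0.353, -0.006], [0.353, 0.936, -0.002], [0.005, -0.004, -1.0]]
```

Emit:
arm_command([
  {"hand": 0.0,"travel": [0.014,0.05,0],"turn": [-0.004,-0.005,-0.01]},
  {"hand": 0.0,"travel": [0.015,0.055,0],"turn": [0,0,0]},
  {"hand": 0.0,"travel": [0.015,0.055,0],"turn": [0,0,0]},
  {"hand": 0.0,"travel": [0.012,0.045,0.02],"turn": [0,0,0]},
  {"hand": 0.0,"travel": [0.009,0.03,0.04],"turn": [0,0,0]},
  {"hand": 0.0,"travel": [0,0,0.055],"turn": [0,0,0]},
  {"hand": 0.0,"travel": [0,0,0.055],"turn": [0,0,0]},
  {"hand": 0.0,"travel": [0,0,0.035],"turn": [0,0,0]},
  {"hand": 0.0,"travel": [0,0,0.012],"turn": [0,0,0]},
  {"hand": 0.0,"travel": [0,0,0],"turn": [0,0,0]},
])

```text
time_s: 23.78
tool_pos: [0.4409, 0.1932, 0.0268]
orientation: [0.54, 3.09, 0.001]
contact_force: [0.6, -0.2, -1.9]
grip_width: 0.153
gripper_force: 55.0
```

Run:
```python
from h import *
s,M=goto((.44,.19,.016),(-.94,.342,0)); print(M.round(3).tolist())
a=imaging.grab_frame("top");b=imaging.grab_frame("side")
print([(round(r["score"],2),r["box"]) for r in imaging.recognise("top","walnut_1")[:5]])
cv2.imwrite("pics/m5.png",np.hstack([cv2.resize(a[190:310,290:450,::-1],(400,300)),cv2.resize(b[250:400,230:430,::-1],(400,300))]))
```

```text
pos [0.4409 0.1932 0.0268] q [-0.17  0.96 -0.56  2.12  1.29  0.47 -0.55] d [-0.0002 -0.0034  0.0108] turn [0.001 0.005 0.003] F [ 0.6 -0.2 -1.9] w 13.5 t 23.77
[[-0.941, 0.339, 0.005], [0.339, 0.941, -0.0], [-0.005, 0.001, -1.0]]
[(0.59, [332.8, 242.5, 10.7, 10.5]), (0.42, [350.6, 251.2, 12.2, 11.5]), (0.16, [97.9, 220.6, 55.0, 56.9])]
```

View pics/m5.png

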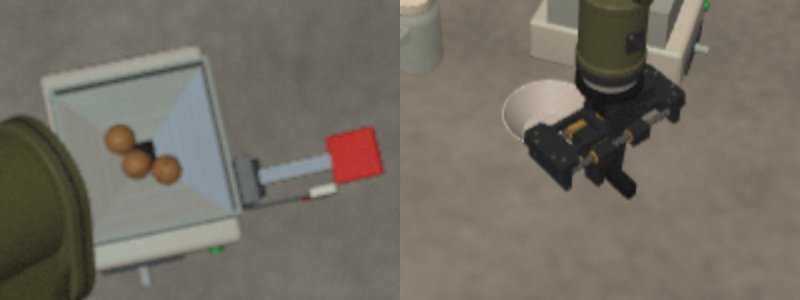

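All three walnuts lie in the hopper, and the empty pan hangs just above the counter. I'll set it down and let go.

Emit:
arm_command([
  {"hand": 0.0,"travel": [0,0,0.006],"turn": [0,0,0]},
  {"hand": 0.0,"travel": [0,0,0.004],"turn": [0,0,0]},
  {"hand": 0.0,"travel": [0,0,0.001],"turn": [0,0,0]},
  {"hand": 0.03,"travel": [0,0,0],"turn": [0,0,0]},
  {"hand": 0.07,"travel": [0,0,0],"turn": [0,0,0]},
  {"hand": 0.07,"travel": [0,0,0],"turn": [0,0,0]},
  {"hand": 0.07,"travel": [0,0,0],"turn": [0,0,0]},
  {"hand": 0.07,"travel": [0,0,-0.015],"turn": [0,0,0]},
  {"hand": 0.07,"travel": [0,0,-0.05],"turn": [0,0,0]},
  {"hand": 0.07,"travel": [0,0,-0.06],"turn": [0,0,0]},
  {"hand": 0.0,"travel": [0,0,-0.06],"turn": [0,0,0]},
  {"hand": 0.0,"travel": [0,0,-0.06],"turn": [0,0,0]},
])

```text
time_s: 25.42
tool_pos: [0.4395, 0.1933, 0.2633]
orientation: [0.539, 3.09, 0.004]
contact_force: [1.2, -0.7, -0.2]
grip_width: 0.594
gripper_force: 0.0
```

Run:
```python
from h import *
s,M=goto((.556,-.1,.27),(-1,0,0))
imaging.grab_frame("side");b=imaging.cut_out("side","pan");print([(round(r["score"],2),r["box"]) for r in b[:2]])
# pad pos when released / level from cracker pose
Xc=np.array([.980,.198]);Yc=np.array([-.198,.980]);H=np.array([.556,-.0713])
for th in(0.35,0,-.35): 
    y=-.105-.11*np.cos(th)+(.006*np.sin(th)); print(th,(H-.05*Xc+y*Yc).round(4), .1+.11*np.sin(th)+.006*np.cos(th))
```

```text
pos [0.4395 0.1933 0.2633] q [ 0.07  0.6  -0.94  1.94  0.62  0.91  0.04] d [-0.2089 -0.2366 -0.0066] turn [ 0.003  0.005 -0.345] F [ 1.2 -0.7 -0.2] w 52.2 t 25.43
[]
0.35 [ 0.5478 -0.2833] 0.1433549950971839
0 [ 0.5496 -0.2919] 0.10600000000000001
-0.35 [ 0.5487 -0.2874] 0.06791747745698463
```

Emit:
arm_command([
  {"hand": 0.0,"travel": [-0.03,-0.046,0],"turn": [0,0,0]},
  {"hand": 0.0,"travel": [-0.03,-0.046,0],"turn": [0,0,0]},
  {"hand": 0.0,"travel": [-0.03,-0.046,0],"turn": [0,0,0]},
  {"hand": 0.0,"travel": [-0.03,-0.046,0],"turn": [0,0,0]},
  {"hand": 0.0,"travel": [-0.03,-0.046,0],"turn": [0,0,0]},
  {"hand": 0.0,"travel": [-0.03,-0.046,0],"turn": [0,0,0]},
  {"hand": 0.0,"travel": [-0.03,-0.046,0],"turn": [0,0,0]},
  {"hand": 0.0,"travel": [-0.03,-0.046,0],"turn": [0,0,0]},
  {"hand": 0.0,"travel": [-0.03,-0.046,0],"turn": [0,0,0]},
  {"hand": 0.0,"travel": [0,0,0],"turn": [0,0,0]},
])

```text
time_s: 26.78
tool_pos: [0.5525, -0.2931, 0.2587]
orientation: [0.554, 3.089, 0.001]
contact_force: [-0.7, -0.5, -0.4]
grip_width: 0.006
gripper_force: 0.0
```

Run:
```python
from h import *
s,M=goto((.553,-.289,.16))
P=imaging.camera_params("wrist");im=imaging.grab_frame("wrist");a=imaging.grab_frame("top");b=imaging.grab_frame("side")
red=(im[:,:,0]>120)&(im[:,:,1]<70);n,l,st,c=cv2.connectedComponentsWithStats(red.astype(np.uint8));k=1+np.argmax(st[1:,4]);print("pad px",c[k],st[k],onz("wrist",c[k],.14,P),"tcp px",proj("wrist",s["tool_pos"],P))
cv2.imwrite("pics/m6.png",np.hstack([cv2.resize(im[:,:,::-1],(400,300)),cv2.resize(b[150:450,120:520,::-1],(400,300))]))
```

```text
pos [ 0.5525 -0.2931  0.2587] q [ 0.89  0.81 -0.95  1.52  0.69  1.17  1.03] d [0.0013 0.0038 0.0987] turn  F [-0.7 -0.5 -0.4] w 0.5 t 26.77
pad px [334.15633484 225.48778281] [ 286  177   92   96 4420] [ 0.55815479 -0.28353325  0.14      ] tcp px [318.93932104 305.51479433]
```

View pics/m6.png

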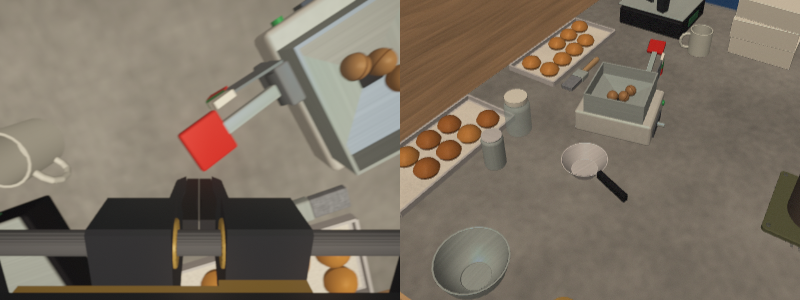

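The picture shows the pan upright and empty, the walnuts in the hopper, and the raised red pad at about (334,225) in the full wrist view. I'll press it down to 106 mm.

Emit:
arm_command([
  {"hand": 0.0,"travel": [-0.004,0.006,0.05],"turn": [0,0,0]},
  {"hand": 0.0,"travel": [0,0,0.045],"turn": [0,0,0]},
  {"hand": 0.0,"travel": [0,0,0.015],"turn": [0,0,0]},
  {"hand": 0.0,"travel": [0,0,0.012],"turn": [0,0,0]},
  {"hand": 0.0,"travel": [0,0,0.012],"turn": [0,0,0]},
  {"hand": 0.0,"travel": [0,0,0.01],"turn": [0,0,0]},
  {"hand": 0.0,"travel": [0,0,0.008],"turn": [0,0,0]},
  {"hand": 0.0,"travel": [0,0,0],"turn": [0,0,0]},
  {"hand": 0.0,"travel": [0,0,0],"turn": [0,0,0]},
  {"hand": 0.0,"travel": [0,0,0],"turn": [0,0,0]},
])

```text
time_s: 28.18
tool_pos: [0.561, -0.2829, 0.1097]
orientation: [0.54, 3.088, 0.004]
contact_force: [1.8, -3.6, 4.6]
grip_width: 0.005
gripper_force: 2.5
```

Run:
```python
from h import *
s,M=goto((.558,-.289,.106))
P=imaging.camera_params("wrist");a=imaging.grab_frame("wrist");b=imaging.grab_frame("side");t=imaging.grab_frame("top")
cv2.imwrite("pics/m7.png",np.hstack([cv2.resize(a[100:400,100:500,::-1],(400,300)),cv2.resize(b[150:300,270:470,::-1],(400,300))]))
```

```text
pos [ 0.561  -0.2829  0.1097] q [ 0.82  0.98 -0.83  1.64  0.88  0.92  0.88] d [ 0.0008 -0.0067  0.0037] turn  F [ 1.8 -3.6  4.6] w 0.4 t 28.18
```

View pics/m7.png

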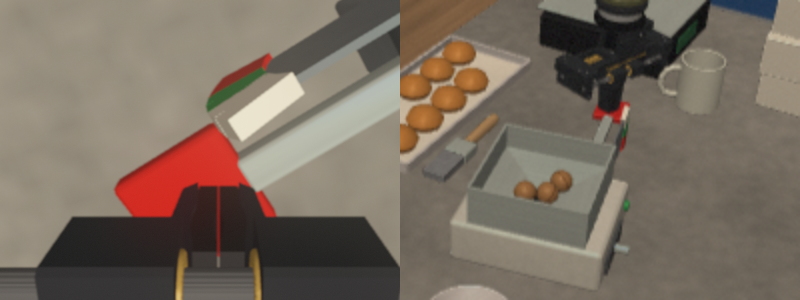

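The fingers are on the pad and the white pointer is beside the green band. The angle works out to about 0.31, so I'll press 3 mm more to centre it.

Emit:
arm_command([
  {"hand": 0.0,"travel": [0,0,0.003],"turn": [0,0,0]},
  {"hand": 0.0,"travel": [0,0,0],"turn": [0,0,0]},
  {"hand": 0.0,"travel": [0,0,0],"turn": [0,0,0]},
  {"hand": 0.0,"travel": [0,0,0],"turn": [0,0,0]},
  {"hand": 0.0,"travel": [0,0,0],"turn": [0,0,0]},
  {"hand": 0.0,"travel": [0,0,0],"turn": [0,0,0]},
])

```text
time_s: 29.08
tool_pos: [0.5609, -0.283, 0.1067]
orientation: [0.54, 3.088, 0.004]
contact_force: [1.3, -3.4, 5.6]
grip_width: 0.01
gripper_force: 2.7
```

Run:
```python
from h import *
s,M=goto((.558,-.289,.106)); p=s["tool_pos"]
r=np.array([p[0]-.5278,p[1]+.1841])@np.array([.198,-.98]);print("lever",.35-np.arctan2(p[2]-.106,r),np.abs(s["joint_velocities"]).max())
```

```text
pos [ 0.5609 -0.283   0.1067] q [ 0.82  0.99 -0.83  1.65  0.88  0.91  0.87] d [ 0.0007 -0.0066  0.0007] turn  F [ 1.3 -3.4  5.6] w 0.9 t 29.07
lever 0.3428794872931204 0.001940607639260391
```

The lever reads about 0.343 with 5.6 N on it and is steady, so I'm handing in.

```bash
python3 -c "
from bench import ticket
print(ticket.hand_in())"
```

```text
the job is handed in; nothing more can be done
None
```

I handed the job in at about 29 s: the three walnuts are in the hopper, the empty pan stands upright on the counter untouched, and the arm is holding the lever level (about 0.34 rad, 5.6 N); the hand-in gave no verdict.

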